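# Push a spent battery through the spring flap of the collection box

### The job

A spent 9-volt block battery has been left on top of the battery collection box: put it in without picking it up. Press the spring flap down with one finger and, while it is held open, push the battery off the lid and in through the opening with the other finger, never onto the shut flap; then take your hand away so that the flap springs shut. Leave the other things, on the box and on the desk, where they are.

Things in the scene. Friction and masses are not known exactly. Their poses are not given: they have to be found in the camera images.
- battery_center (a point): centre of the spent 9 V block battery lying flat on the box's lid just before the opening: 26.5 (its x) x 48.5 (its y) x 17.5 mm high, 46 g, black with a copper band and two snap studs on one end; centre 8.75 mm above the lid, 20 to 29 mm before the opening's edge and within 15 mm of its middle line, its x turned from the box's x by at most 0.15 rad
- opening_edge (a point): middle of the straight edge of the box's opening next to the battery, on the lid's top face, 170 mm above the desk. Axes (of the box): z up, x level from this edge across the opening to the hinge (the battery goes in along +x), y along the edge. The opening spans x 0 to 110 mm, y -45 to 45 mm
- box_floor (a point): middle of the inner floor of the fixed grey sheet-metal collection box (236 along its x, 240 along its y, 170 mm high), 160 mm below the lid's top face and 22 mm along x from opening_edge; same axes. The box is empty; inner walls 113 mm away in x and 115 mm in y, either way
- lid_plate (a point): middle, on the top face, of the flat level part of the lid on which the battery lies: 96 mm along x (it ends at the opening's edge), 240 mm along y; same axes. The lid also goes on for 75 mm on either side of the opening and 30 mm beyond the hinge
- hinge_line (a point): middle of the flap's hinge line, at the lid's top face, 110 mm along +x from opening_edge; same axes
- flap (a joint): flap angle in rad: 0 shut (level, 1 mm below the lid's top face), growing to 1.25 as it swings down into the box. Bare aluminium plate 2 mm thick, 87 mm wide, filling the opening; hinged on the far edge, free edge next to the battery. A light spring shuts it by itself: 0.07 N m at 0 to 0.16 N m at 1.25, so 0.6 to 1.5 N at the free edge, more nearer the hinge
- memory_stick: memory stick 56 x 18 x 8 mm lying on the lid on the +y side of the opening, at y about 87 mm; to be left alone. Origin at the middle of its underside
- staples_box: small cardboard box of staples 55 x 34 x 20 mm lying on the lid on the -y side of the opening, at y about -92 mm; to be left alone. Origin at the middle of its underside
- mug: dark green mug, 84 mm across, 100 mm high, on the desk to the left; origin under its centre; to be left alone
- pill_bottle: white pill bottle, 60 mm across, 100 mm high, on the desk to the right; origin under its centre; to be left alone
- phone: black phone 150 x 72 x 9 mm lying on a writing pad to the right; origin under its centre; to be left alone
- mouse: black computer mouse 100 x 60 x 32 mm on the desk to the far left; origin under its centre; to be left alone
- stapler: black stapler 130 x 34 x 50 mm on the desk to the right; origin under its centre; to be left alone

How it is judged:
By the outcome, as a careful person would: the job done as asked, in the order asked, and still so for the second after the job is handed in, with the robot touching nothing.
It also fails if it takes over 38 s, if anything falls off the work surface, if the arm or the gripper's body presses on something with over 40 N, if the wrist force passes 120 N, or if a joint passes its speed limit or range.

### The arm

A 6-joint arm with a two-finger parallel gripper is mounted at the origin on the work surface. World frame = base frame: x ahead of the robot, y to its left, z up, the work surface at z = 0. Lengths are in m, angles in degrees, forces in N, time in s.
With the tool pointing down it reaches from about 0.375 to 0.9 m from the base axis. Payload 3.1 kg.
Tool frame: the origin (TCP) lies at the very end of the fingers, on their centre line; the grasp point (between the pads) lies 19 mm behind it; z points along the fingers, y is the direction in which the jaws open and shut (so a half turn about z gives the same grasp; the last joint's range is limited). The gripper opens to 85 mm and grips with 20 to 120 N. Pads are 22 mm wide; open, the fingers measure 114 mm over their backs; the gripper's body (76 mm by 85 mm) begins 54 mm behind the grasp point. The pads swing forward as they close: fully open they stand 13 mm farther back than shut.
Start: joints at [53.199, 30.224, 82.088, -0, 67.689, -10.227], TCP at [0.28, 0.559, 0.231] pointing down, gripper open.
Joint ranges: [-176.69, 176.69], [-43.24, 126.21], [12.49, 139.97], [-82, 262], [0, 151.66], [-163.58, 163.58]. Speed limits (degrees/s): [159.86, 159.86, 180, 180, 180, 180].

### API

Orientations are given as a 3x3 rotation matrix whose columns are the frame's x, y, z axes.
In Python, from cell import r gives the robot as it stands.
- The arm moves only by the tool send_rows, never from a script. Its argument "commands" is text: rows parted by semicolons, each of 6 numbers parted by spaces: the shift along the world's x, y, z in units of 50 mm (1.0 is 50 mm), then the turn, a rotation vector about the world's x, y, z in rad. In form: tx ty tz rx ry rz; .... A call has 1 to 10 rows; each row is the pose to reach, as a shift and turn from the pose measured when the call began; what a row does not reach only later rows make up. A row lasts 1/8 s, in which the tool goes at most 62.5 mm and 10.7 degrees, less where a joint would pass 70% of its speed; a pose out of reach is approached as far as the arm can. A call with a gripper value outside its range is refused whole. "jaw" is the closure in counts, from 0 (fully open) to 255 (shut), set as the call begins (left out, the last holds). The fingers move at their own pace and stop on an object; "squeeze" is the grip in N (left out, the last holds). Time passes only in rows, so rows that repeat a pose let the fingers close. It gives the time, the measured TCP pose, the force and the opening at its end, in the units of the state.
- r.get_obs(): the state, without advancing time (a new reading comes with each control period).
- r.grab_frame(name): name is "scene" or "top" or "wrist"; returns a dict with "color" (480x640x3 uint8, red, green, blue), "fx", "fy", "cx", "cy" (pixels), "extrinsics" (4x4, takes a point from world to camera coordinates); the wrist camera has in their place "T_tool_cam" (4x4, takes a point from camera to tool coordinates, whose origin is the TCP and whose axes are the flange's). Camera axes: x right, y down, z forward; pixel columns grow to the right and rows downward; lengths in m; the calibration is good to about 2 mm. A picture is of the moment at which its call begins: read the wrist's pose just before it. There is no depth.
- r.hand_in(): hands the job in, once; it reports no verdict.
The state is a dict: "clock": time; "qpos": joint angles; "qd": joint speeds; "joint_torque": joint torques, N m; "tcp_pos": TCP position; "orientation": TCP orientation; "wrist_force": force on the tool from outside, world axes, zero at the start; "torque": the same for the moment, N m; "gripper_width": finger opening in m.
Only numpy, scipy, OpenCV 4.12 (cv2) and the standard library are available. Lean on these libraries where they do the work, as an engineer would, in place of code of your own. Each camera call takes 0.05 s, during which the arm holds its last target. There are 200 camera calls.

## Working session

There is one attempt and no reset: what is moved stays moved. The work goes in short steps, Python scripts to look and compute and a tool call to move; the robot and the scene stay as the last step left them, time stands still between calls to the robot, and variables do not carry over. Pictures are saved under pics/ and viewed, about 8 in all and at most 12, crops included, and the job is handed in when it is done.

Besides the shell and the picture viewer there is one more tool, called after "Request:" as name(argument=value, ...) on one line, values as JSON. send_rows: Moves the arm, as the interface text tells. Its arguments: {"type":"object","properties":{"commands":{"type":"string"},"jaw":{"type":"number"},"squeeze":{"type":"number"}},"required":["commands"]}

```bash
mkdir -p pics; ls; python3 - <<'E'
from cell import r
import cv2,numpy as np
o=r.get_obs();print(o)
for n in("scene","top"):
    f=r.grab_frame(n);cv2.imwrite(f"pics/{n}0.png",f["color"][...,::-1])
    print(n,f["fx"],f["fy"],f["cx"],f["cy"],np.round(f["extrinsics"],4).tolist())
E
```

```text
pics
{'clock': 0.0, 'qpos': array([ 5.31981424e+01,  3.02777985e+01,  8.21559344e+01,  7.51451022e-04,
        6.76895910e+01, -1.02281804e+01]), 'qd': array([0.03991253, 0.04952447, 0.04119588, 0.00990175, 0.00950664,
       0.03593205]), 'joint_torque': array([ 2.38926259e-04, -4.42353487e+01, -1.78024954e+01, -2.52963573e-04,
        8.42861307e-03,  3.36767307e-06]), 'tcp_pos': array([0.27913903, 0.55840715, 0.23034865]), 'orientation': array([[-8.94357363e-01,  4.47351339e-01, -1.29911430e-03],
       [ 4.47353051e-01,  8.94355803e-01, -1.71618997e-03],
       [ 3.94130527e-04, -2.11604988e-03, -9.99997683e-01]]), 'wrist_force': array([-0.60470935, -0.19949687,  0.10488535]), 'torque': array([ 0.0178615 ,  0.00377868, -0.03009971]), 'gripper_width': 0.08551644634329454}
scene 545.4125680972113 545.4125680972113 318.2661868580481 238.01194036495053 [[0.6098, 0.7926, 0.0049, -0.3077], [0.6798, -0.5198, -0.5174, -0.2936], [-0.4075, 0.3188, -0.8557, 1.7658], [0.0, 0.0, 0.0, 1.0]]
top 589.5142002828651 589.5142002828651 323.32309590631075 241.10978046972707 [[-0.0046, -0.9999, 0.0165, -0.0145], [-0.9829, 0.0015, -0.1841, 0.5353], [0.1841, -0.0171, -0.9828, 1.3084], [0.0, 0.0, 0.0, 1.0]]
```

View pics/scene0.png

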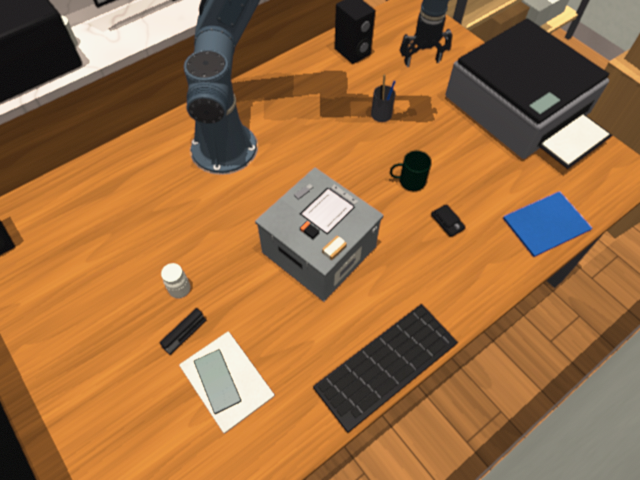

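View pics/top0.png

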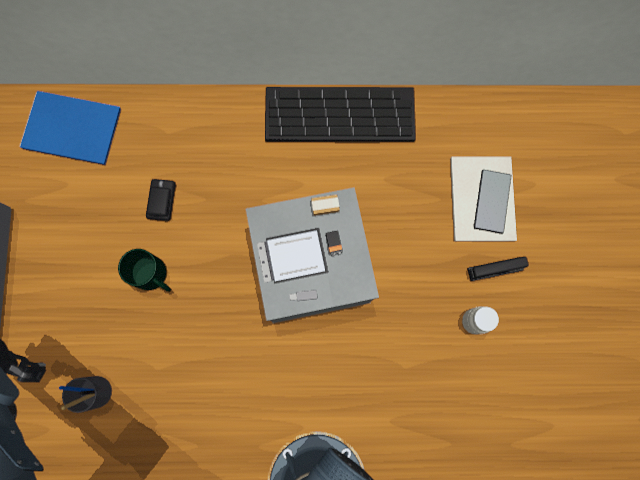

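The top view shows the box near (312,255): the battery at (334,243) lies right of the light flap (295,255), with the hinge on the left, so box +x ≈ world +y. The memory stick is at (303,296) and the staples at (325,205).

```bash
python3 - <<'E'
import cv2
i=cv2.imread("pics/top0.png")[180:330,235:385]
cv2.imwrite("pics/crop1.png",cv2.resize(i,(600,600),interpolation=cv2.INTER_CUBIC))
E
```

```text
(no output)
```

View pics/crop1.png

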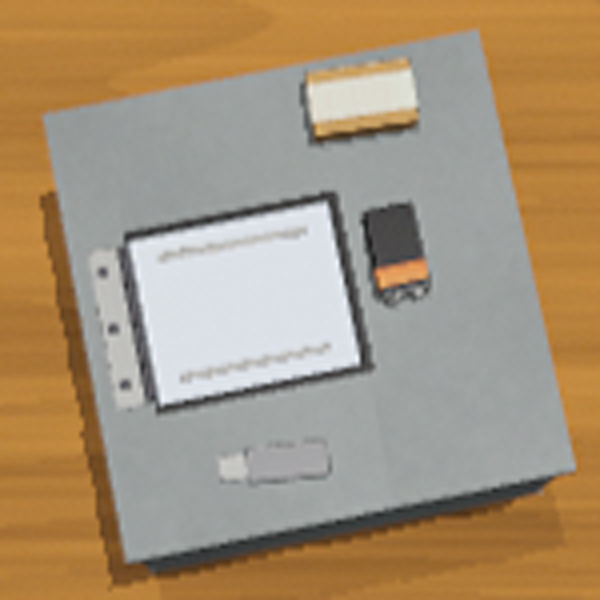

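Crop (4x, offset 235,180): lid corners are (43,117), (478,30), (575,468), (128,560). The opening's edge runs (336,193)–(373,367), the hinge side (124,235)–(158,410), and the battery covers (362,210)–(430,300).

```bash
cat > h.py <<'E'
import numpy as np
from cell import r
def ray(f,uv,z):
    E=f["extrinsics"];R=E[:3,:3];c=-R.T@E[:3,3]
    d=R.T@np.array([(uv[0]-f["cx"])/f["fx"],(uv[1]-f["cy"])/f["fy"],1]);return c+d*(z-c[2])/d[2]
E
python3 - <<'E'
from h import *
import numpy as np
f=r.grab_frame("top")
P=lambda p,z=.17:ray(f,(p[0]/4+235-.375,p[1]/4+180-.375),z)
C=[P(p)for p in[(43,117),(478,30),(575,468),(128,560)]]
for c in C:print(c.round(4))
TL,TR,BR,BL=C
ex=(TL-TR+BL-BR);ey=(BL-TL+BR-TR);print(np.linalg.norm(TL-TR),np.linalg.norm(BL-TL))
a=np.arctan2(ex[1],ex[0]);b=np.arctan2(-ey[0],ey[1]);print("ang",np.degrees([a,b]))
a=(a+b)/2;X=np.array([np.cos(a),np.sin(a),0]);Y=np.array([-X[1],X[0],0])
cen=sum(C)/4; oe=cen-X*(.118-.096); print("edge from lid",oe,"X",X,"Y",Y)
E1,E2=P((336,193)),P((371,367));print("edge direct",(E1+E2)/2, np.linalg.norm(E1-E2),"in box",(E1-oe)@X,(E2-oe)@X,(E1-oe)@Y,(E2-oe)@Y)
for p in[(362,210),(412,203),(430,287),(375,294)]:
    q=P(p,.1875);print("bat",((q-oe)@X).round(4),((q-oe)@Y).round(4))
for n,p,z in[("stick",(275,463),.178),("staple",(362,98),.19)]:
    q=P(p,z);print(n,((q-oe)@X).round(4),((q-oe)@Y).round(4))
E
```

```text
[0.5823 0.1504 0.17  ]
[ 0.6299 -0.0804  0.17  ]
[ 0.396  -0.1271  0.17  ]
[0.3498 0.1025 0.17  ]
0.23561358296854112 0.23740034034011265
ang [101.51961109 101.46870738]
edge from lid [ 0.49387052 -0.01022305  0.17      ] X [-0.19926804  0.97994502  0.        ] Y [-0.97994502 -0.19926804  0.        ]
edge direct [ 0.49492254 -0.01325051  0.17      ] 0.09403471488779278 in box -0.0036146026416777836 -0.0027381536736526078 -0.04744295843943854 0.04658767189576087
bat -0.0141 -0.0324
bat -0.0403 -0.0308
bat -0.0402 0.0143
bat -0.0116 0.0122
stick 0.0559 0.0861
staple -0.0261 -0.0902
```

```bash
cat >> h.py <<'E'
from scipy.spatial.transform import Rotation as Ro
A=np.radians(101.5);X=np.array([np.cos(A),np.sin(A),0]);Y=np.array([-X[1],X[0],0]);Z=np.array([0,0,1.])
OE=np.array([.494,-.0115,.17])
def goal(bx,bz,y,deg,jw=.0425,back=.013):
    "TCP pose so that the back finger's inner tip is at box (bx,y,bz), tilted deg"
    R0=np.column_stack([np.cross(X,-Z),X,-Z]);R=Ro.from_rotvec(np.radians(deg)*Y).as_matrix()@R0
    p=OE+bx*X+y*Y+bz*Z+jw*R[:,1]+back*R[:,2];return p,R
def rel(p,R):
    o=r.get_obs();d=(p-o["tcp_pos"])/.05;w=Ro.from_matrix(R@o["orientation"].T).as_rotvec()
    return d.round(3),w.round(3)
def where():
    o=r.get_obs();R=o["orientation"];p=o["tcp_pos"]-.0425*R[:,1]-.013*R[:,2]-OE
    print("t",o["clock"],"back tip box mm",(1e3*np.array([p@X,p@Y,p[2]])).round(1),"jaw dir",np.array([R[:,1]@X,R[:,1]@Y,R[2,1]]).round(3),"F",o["wrist_force"].round(1),"q",o["qpos"].round(0))
E
python3 -c "
from h import *
print(rel(*goal(-.055,.09,-.0085,27)))"
```

```text
(array([  4.554, -11.819,  -0.029]), array([-0.474,  0.062,  0.652]))
```

Request:
send_rows(commands="0 0 1 0 0 0; 0.3 -0.8 1.2 0 0 0.1; 0.6 -1.6 1.2 -0.1 0.01 0.2; 1 -2.5 1.2 -0.15 0.02 0.3; 1.3 -3.4 1.2 -0.2 0.03 0.4; 1.7 -4.3 1.2 -0.3 0.04 0.5; 2 -5.2 1.2 -0.4 0.05 0.6; 2.4 -6.1 1.2 -0.47 0.06 0.65; 2.7 -7 1.2 -0.47 0.06 0.65; 3.1 -7.9 1.2 -0.47 0.06 0.65", jaw=0)

```text
clock: 1.4
tcp_pos: [0.4342, 0.1624, 0.2902]
orientation: [[-0.98, -0.177, 0.091], [-0.199, 0.875, -0.441], [-0.001, -0.45, -0.893]]
wrist_force: [1.3, 0.5, 0.3]
gripper_width: 0.0855
```

Request:
send_rows(commands="0.4 -1 0 0 0 0; 0.7 -1.9 0 0 0 0; 1.1 -2.8 -0.1 0 0 0; 1.4 -3.6 -0.2 0 0 0; 1.5 -3.9 -0.3 0 0 0; 1.5 -3.9 -0.3 0 0 0")

```text
clock: 2.15
tcp_pos: [0.5086, -0.033, 0.2745]
orientation: [[-0.98, -0.176, 0.088], [-0.197, 0.876, -0.441], [-0.0, -0.449, -0.893]]
wrist_force: [0.1, -0.1, 0.1]
gripper_width: 0.0857
```

```bash
python3 - <<'E'
from h import *
import cv2
where();print(rel(*goal(-.055,.06,-.0085,27)))
ims=[r.grab_frame(n)["color"][...,::-1] for n in("wrist","scene")]
s=cv2.resize(ims[1][120:320,200:440],(480,400))
w=cv2.resize(ims[0],(320,240))
c=np.zeros((400,800,3),np.uint8);c[:,:480]=s;c[:240,480:]=w
cv2.imwrite("pics/hover.png",c)
E
```

```text
t 2.15 back tip box mm [-56.1 -10.  135.2] jaw dir [ 0.893 -0.002 -0.449] F [ 0.1 -0.1  0.1] q [ -2.  19. 100. -31.  59. -87.]
(array([-0.034,  0.012, -1.507]), array([-0.005, -0.001,  0.003]))
```

View pics/hover.png

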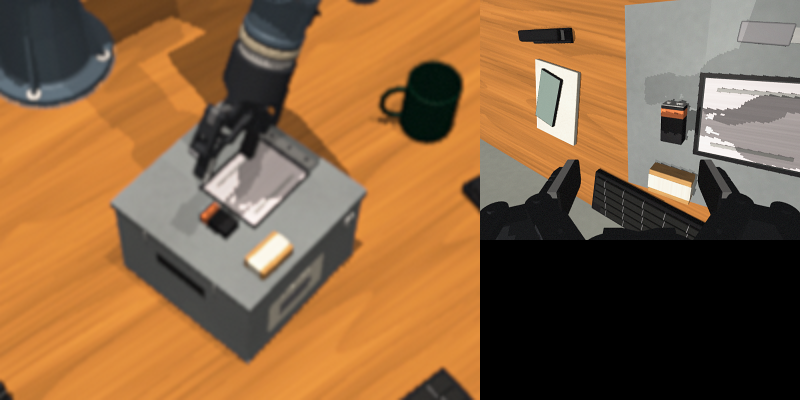

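The hover view shows the tilted hand above the box: back fingertip left in the wrist image at about (190,325) full scale, front one at (445,325), battery at (672,122) in the collage. I'll check the tip geometry and the battery with the wrist camera.

```bash
python3 - <<'E'
from h import *
import cv2
o=r.get_obs();f=r.grab_frame("wrist");T=f["T_tool_cam"];im=f["color"][...,::-1].copy()
print(T.round(3).tolist())
Ti=np.linalg.inv(T);K=np.array([[f["fx"],0,f["cx"]],[0,f["fy"],f["cy"]],[0,0,1]])
def pj(p):
    q=K@(Ti[:3,:3]@p+Ti[:3,3]);return q[:2]/q[2]
for z,col in((0,(0,0,255)),(-.013,(0,255,0))):
  for s in(1,-1):
    for x in(-.011,.011):
      u=pj(np.array([x,s*.0425,z]));cv2.circle(im,tuple(int(v)for v in u),3,col,-1)
R=o["orientation"];
def wr(uv,z):
    d=R@T[:3,:3]@np.linalg.inv(K)@np.array([*uv,1]);c=o["tcp_pos"]+R@T[:3,3];q=c+d*(z-c[2])/d[2]-OE;return (1e3*q@np.column_stack([X,Y])).round(1)
# predicted opening edge + battery corners overlay
def pw(bx,by,bz):return pj(R.T@(OE+bx*X+by*Y+bz*Z-o["tcp_pos"]))
for p in[(0,-.045,0),(0,.045,0),(-.0135,-.033,.0175),(-.04,-.033,.0175),(-.04,.0155,.0175),(-.0135,.0155,.0175)]:
    cv2.circle(im,tuple(int(v)for v in pw(*p)),2,(255,0,255),-1)
g=im[120:480,150:550];cv2.imwrite("pics/w2.png",cv2.resize(g,(667,600)))
E
```

```text
[[-0.001, -0.945, -0.328, 0.084], [1.0, -0.0, -0.0, 0.001], [0.0, -0.328, 0.945, -0.143], [0.0, 0.0, 0.0, 1.0]]
```

View pics/w2.png

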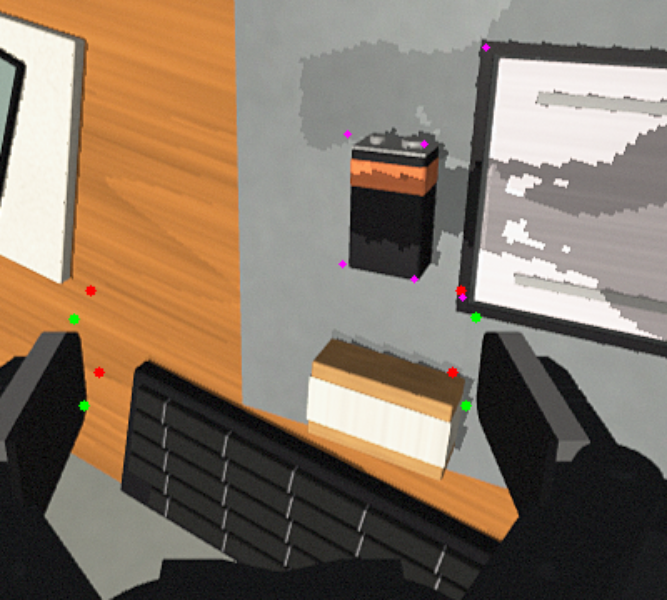

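The green marks match the fingertips, so the open tips sit about 13–16 mm behind the TCP. The opening's edge matches its overlay, and the battery is about 2 mm nearer the edge than first measured. Now descending behind the battery.

Request:
send_rows(commands="0 0 -0.7 0 0 0; 0 0 -1.4 0 0 0; 0 0 -2 0 0 0; 0 0 -2.15 0 0 0; 0 0 -2.3 0 0 0; 0 0 -2.3 0 0 0")

```text
clock: 3.05
tcp_pos: [0.5093, -0.031, 0.1607]
orientation: [[-0.98, -0.178, 0.092], [-0.201, 0.875, -0.44], [-0.002, -0.45, -0.893]]
wrist_force: [-0.4, 0.6, 1.8]
gripper_width: 0.0854
```

```bash
python3 - <<'E'
from h import *
where();print(rel(*goal(-.055,.003,-.0085,27)))
E
```

```text
t 3.05 back tip box mm [-54.2 -11.1  21.4] jaw dir [ 0.893  0.    -0.45 ] F [-0.4  0.6  1.8] q [ -1.  29. 106. -39.  45. -75.]
(array([-0.047, -0.028, -0.372]), array([-0.005,  0.001, -0.001]))
```

Request:
send_rows(commands="-0.05 -0.03 -0.1 0 0 0; -0.05 -0.03 -0.17 0 0 0; -0.05 -0.03 -0.23 0 0 0; -0.05 -0.03 -0.28 0 0 0; -0.05 -0.03 -0.28 0 0 0")

```text
clock: 3.68
tcp_pos: [0.5068, -0.0326, 0.1465]
orientation: [[-0.98, -0.178, 0.092], [-0.201, 0.875, -0.441], [-0.002, -0.45, -0.893]]
wrist_force: [0.2, -1.3, 1.4]
gripper_width: 0.0853
```

```bash
python3 - <<'E'
from h import *
import cv2
where()
ims=[r.grab_frame(n)["color"][...,::-1] for n in("wrist","scene")]
c=np.zeros((400,800,3),np.uint8);c[:,:300]=cv2.resize(ims[1][160:300,250:390-35],(300,400));c[:375,300:]=cv2.resize(ims[0],(500,375))
cv2.imwrite("pics/down.png",c)
E
```

```text
t 3.675 back tip box mm [-55.3  -8.3   7.3] jaw dir [ 0.893  0.    -0.45 ] F [ 0.2 -1.3  1.4] q [ -2.  31. 107. -40.  43. -73.]
```

View pics/down.png

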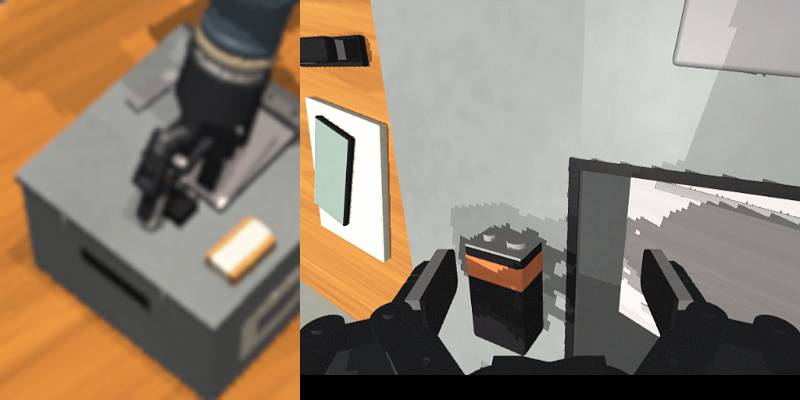

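The flap is open under the front finger (wrist view, dark gap at (600,260)), and the back finger stands behind the battery (505,290). Pushing along box +x.

Request:
send_rows(commands="0 0 -0.08 0 0 0; -0.02 0.1 -0.08 0 0 0; -0.04 0.2 -0.08 0 0 0; -0.06 0.29 -0.08 0 0 0; -0.08 0.37 -0.08 0 0 0; -0.09 0.45 -0.08 0 0 0; -0.11 0.53 -0.08 0 0 0; -0.12 0.59 -0.08 0 0 0; -0.12 0.59 -0.08 0 0 0")

```text
clock: 4.9
tcp_pos: [0.5008, -0.0028, 0.1427]
orientation: [[-0.98, -0.178, 0.092], [-0.201, 0.875, -0.44], [-0.002, -0.45, -0.893]]
wrist_force: [-0.8, -0.0, 2.3]
gripper_width: 0.0854
```

```bash
python3 - <<'E'
from h import *
import cv2
where()
cv2.imwrite("pics/push.png",r.grab_frame("wrist")["color"][...,::-1])
E
```

```text
t 4.9 back tip box mm [-24.9  -8.3   3.4] jaw dir [ 0.893  0.    -0.45 ] F [-0.8 -0.   2.3] q [  2.  31. 107. -40.  44. -70.]
```

View pics/push.png

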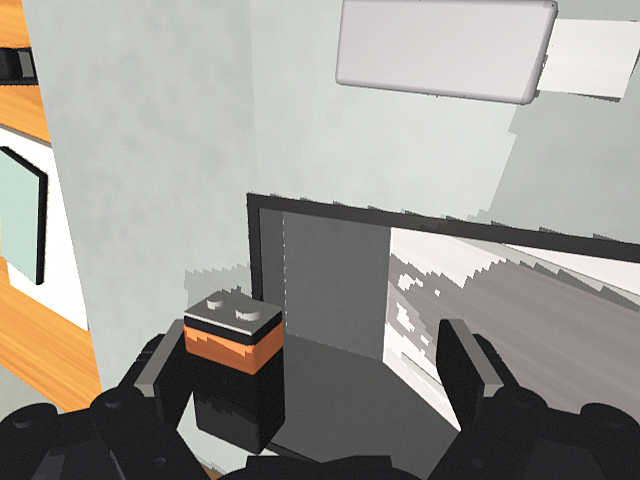

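The battery (235,380) overhangs the edge and the flap is held well open. I'll push on slowly.

Request:
send_rows(commands="-0.01 0.06 0 0 0 0; -0.02 0.12 0 0 0 0; -0.04 0.18 0 0 0 0; -0.05 0.24 0 0 0 0; -0.06 0.29 0 0 0 0; -0.07 0.33 0 0 0 0; -0.07 0.33 0 0 0 0")

```text
clock: 5.82
tcp_pos: [0.4999, 0.0054, 0.1474]
orientation: [[-0.979, -0.179, 0.093], [-0.202, 0.867, -0.456], [0.001, -0.465, -0.885]]
wrist_force: [3.5, -33.2, 16.7]
gripper_width: 0.0853
```

```bash
python3 - <<'E'
from h import *
import cv2
where()
cv2.imwrite("pics/push2.png",r.grab_frame("wrist")["color"][...,::-1])
E
```

```text
t 5.825 back tip box mm [-16.2  -9.3   8.6] jaw dir [ 0.885  0.003 -0.465] F [  3.5 -33.2  16.7] q [  4.  31. 107. -40.  45. -68.]
```

View pics/push2.png

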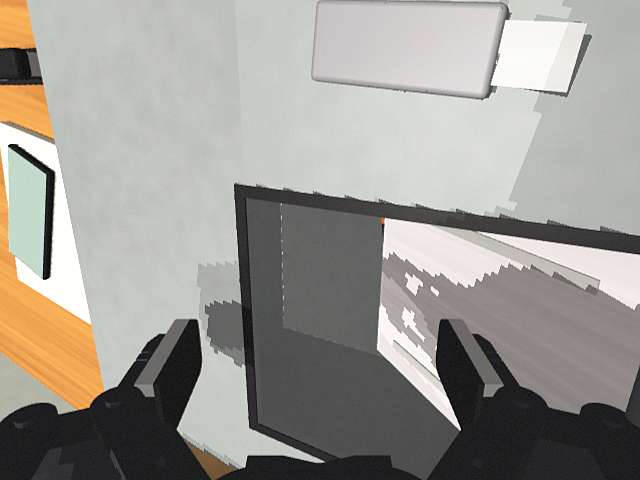

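The battery is gone from the lid, with a glimpse of copper beyond the flap's edge at (383,222). The finger is now pressing on the hinge side (33 N), so I'm backing off, then lifting.

Request:
send_rows(commands="0.03 -0.15 0.02 0 0 0; 0.06 -0.3 0.05 0 0 0; 0.06 -0.3 0.2 0 0 0; 0.06 -0.3 0.4 0 0 0; 0.06 -0.3 0.7 0 0 0; 0.06 -0.3 1.1 0 0 0; 0.06 -0.3 1.6 0 0 0; 0.06 -0.3 2.2 0 0 0; 0.06 -0.3 2.8 0 0 0")

```text
clock: 7.0
tcp_pos: [0.5025, -0.0086, 0.2889]
orientation: [[-0.979, -0.18, 0.093], [-0.203, 0.867, -0.454], [0.001, -0.464, -0.886]]
wrist_force: [0.4, 0.0, -0.2]
gripper_width: 0.0849
```

Request:
send_rows(commands="-0.3 0.8 0.2 0 0 0; -0.6 1.7 0.2 0 0 0; -0.9 2.6 0.2 0 0 0; -1.2 3.4 0.2 0 0 0; -1.5 4.2 0.2 0 0 0; -1.8 5 0.2 0 0 0; -1.8 5 0.2 0 0 0; -1.8 5 0.2 0 0 0")

```text
clock: 8.0
tcp_pos: [0.4121, 0.2414, 0.2992]
orientation: [[-0.979, -0.181, 0.094], [-0.204, 0.867, -0.454], [0.001, -0.464, -0.886]]
wrist_force: [0.9, -1.0, -0.2]
gripper_width: 0.0855
```

```bash
python3 - <<'E'
from h import *
import cv2
where()
t=r.grab_frame("top")["color"][...,::-1];a=cv2.imread("pics/top0.png")
g=lambda i:cv2.resize(i[180:330,235:385],(400,400),interpolation=cv2.INTER_CUBIC)
cv2.imwrite("pics/end.png",np.hstack([g(a),g(t)]))
d=cv2.absdiff(a,np.ascontiguousarray(t)).max(2)>40
for n,(x0,x1,y0,y1) in dict(mouse=(140,180,175,225),mug=(110,175,240,300),stapler=(460,535,250,285),bottle=(455,505,300,340),phone=(470,515,165,238),stick=(285,325,285,303),staples=(305,345,190,220)).items():print(n,d[y0:y1,x0:x1].sum())
E
```

```text
t 8.0 back tip box mm [232.6  29.7 160.4] jaw dir [ 0.886  0.005 -0.464] F [ 0.9 -1.  -0.2] q [ 32.  21.  92. -26.  78. -61.]
mouse 0
mug 1534
stapler 0
bottle 0
phone 0
stick 0
staples 0
```

View pics/end.png

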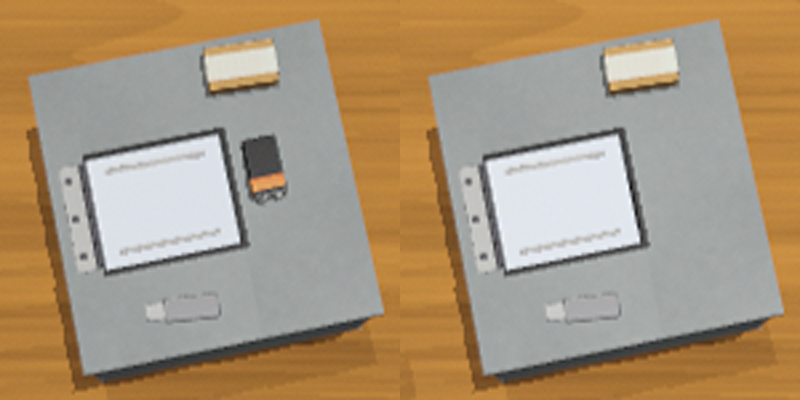

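The after picture shows the flap shut, the lid clear of the battery, and the stick and staples unmoved. The mug difference comes from the hand hovering above it at z≈0.3.

```bash
python3 -c "
from h import *
print(r.hand_in());where()"
```

```text
the job is handed in; nothing more can be done
None
the job is handed in; nothing more can be done
```

The battery is in the collection box and the job is handed in. I tilted the open gripper about 27°, held the flap down with the front finger, and pushed the battery off the lid into the opening with the back finger. I then lifted the hand away at about 8 s on the clock.

**Final checks:** The last top view shows the flap shut and the battery gone from the lid. The memory stick, staples, mouse, stapler, pill bottle and phone show no change from the start.
- **Battery inside:** I didn't see the battery at rest in the box. While the flap was open I had only a glimpse of copper past its edge.
- **Mug:** it couldn't be compared because the hand hung over that part of the picture. The hand stayed well above it, at about 0.3 m against the mug's 0.1 m.
- **Hard contact:** near the end of the push the tool met resistance, probably the lid at the hinge. At the end of that move the wrist force read about 37 N, which is close to the 40 N pressing limit. I backed off at once, but the force was not read during the move, so a brief higher peak is possible.

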